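# Latch the sample transport case

## Robot

A 6-joint arm with a two-finger parallel gripper is mounted at the origin on the work surface; the furniture and walls round the work are solid. World frame = base frame: x ahead of the robot, y to its left, z up, the work surface at z = 0. Lengths are in m, angles in rad, forces in N, time in s.
With the tool pointing down it reaches from about 0.375 to 0.975 m from the base axis. Payload 3.8 kg.
Tool frame: the origin (TCP) lies at the very end of the fingers, on their centre line; the grasp point (between the pads) lies 19 mm behind it; z points along the fingers, y is the line along which they close (so a half turn about z gives the same grasp; the last joint's range is limited). The gripper opens to 88 mm and grips with 3 to 60 N. Pads are 18 mm wide; open, the fingers measure 123 mm over their backs; the gripper's body (75 mm by 187 mm) begins 45 mm behind the grasp point.
Start: joints at [-1.167, 0.264, 1.604, -0, 1.274, -0.037], TCP at [0.288, -0.61, 0.239] pointing down, gripper open.
Joint ranges: [-2.63, 2.63], [-0.94, 2.18], [0.31, 2.57], [-1.31, 4.45], [0, 2.66], [-2.55, 2.55]. Speed limits (rad/s): [2.57, 2.57, 3.14, 3.14, 3.14, 3.14].

## Interface

Orientations are given as a unit quaternion [x, y, z, w].
In Python, from workcell import r, eyes gives the robot as it stands.
- The arm moves only by the tool apply_moves, never from a script. Its argument "increments" is a list of rows, each a list of 6 numbers: the shift along the tool's x, y, z in m, then the turn, a rotation vector about the tool's x, y, z in degrees. A call has 1 to 20 rows; each row is the pose to reach, as a shift and turn from the pose commanded when the call began, along the tool's axes at that moment; what a row does not reach only later rows make up. A row lasts 1/10 s, in which the tool goes at most 50 mm and 8.59 degrees, less where a joint would pass 70% of its speed; a pose out of reach is approached as far as the arm can. A call with a gripper value outside its range is refused whole. "claw" is the opening, from 0 (shut) to 1 (fully open), set as the call begins (left out, the last holds). The fingers move at their own pace and stop on an object; the grip force is fixed at half the most. Time passes only in rows, so rows that repeat a pose let the fingers close. It gives the time, the measured TCP pose, the force, the opening and the grip force at its end, in the units of the state.
- r.sense(): the state, without advancing time (a new reading comes with each control period).
- eyes.camera(name): name is "scene" or "top"; returns (picture, depth): 420x560x3 uint8, red, green, blue; 420x560 float32, m along the optical axis (not along the pixel's ray), 0 where there is no reading.
- eyes.camera_model(name): a dict with "fx", "fy", "cx", "cy" (pixels), "dist" ([k1, k2, p1, p2, k3] as OpenCV has them; the pictures are not rectified), "position" and "rotation" of the camera in the world. Camera axes: x right, y up, looking along -z (the intrinsics and any distortion apply to the point x, -y, -z); pixel columns grow to the right and rows downward; lengths in m; the calibration is good to about 2 mm. A picture is of the moment at which its call begins. camera_model takes no time and is no camera call.
- r.close_job(): hands the job in; it is judged then, once.
The state is a dict: "time_s": time; "joint_positions": joint angles; "qvel": joint speeds; "effort": joint torques, N m; "position": TCP position; "tcp_rot": TCP orientation; "force": force on the tool from outside, world axes, zero at the start; "ft_torque": the same for the moment, N m; "gripper_width": finger opening in m; "grip_force": force on a finger pad.
Only numpy, scipy, OpenCV 4.12 (cv2) and the standard library are available. Lean on these libraries where they do the work, as an engineer would, in place of code of your own. Each camera call takes 0.05 s, during which the arm holds its last target. There are 200 camera calls.

## Task

Close the blue sample transport case with its draw latch: swing the wire loop over onto the keeper on the lid, draw it back until its bar is hooked under the keeper's lip, then press the red lever down past centre until it lies fully home against its stop, so that the lid is pulled shut. The last of the lever's travel wedges into a spring clip and takes a firm push of 15 to 20 N, but the lever breaks above 30 N, so press slowly, feel for the stop and let go once it is reached. Do not disturb the cotton jar, the label roll or the sample tube.

Things in the scene. Friction and masses are not known exactly. Their poses are not given: they have to be found in the camera images.
- case: Blue case standing on its hinged side, fixed to the desk: 176 mm along its x, 180 along its y, flat top at z = 120 mm. Origin: centre of its underside; z up; x runs from the half that carries the latch (-x, nearer the robot) across the seam to the lid half (+x). The draw latch lies on top in the plane y = 0: steel base plate, red lever, wire loop; a dark steel keeper is on the lid.
- lid (a joint): Lid half, hinged along the foot of the seam (case x = 8, z = 10 mm). 0 = shut on its rubber seal; 0.042 rad = ajar (seam 5.5 mm open at the keeper), where the springy seal holds it until it is drawn in. Latched, it rests near 0.008. At 0 the seal pushes back with about 35 N at the keeper.
- lever (a joint): Draw lever, stiff pivot along case y; stays where it is left. 0 = flat on its rigid stop, pointing to case -x; grows as it is raised and tipped over towards the keeper; upright at 1.6, limit 2.35. With the loop hooked it takes up to about 10 N on the grip; centre is at about 0.2; below 0.12 its edge wedges into the clip and the push rises to 15 to 20 N at the stop. The clip then holds it.
- latch_pivot (a point): Nominal lever pivot: case x = -12, y = 0, z = 142 mm, fixed to the case. The latch stands on shims: pivot, lever and loop (not the keeper) really sit up to 3 mm higher or lower than this, so the height at which the lever meets its stop must be felt. A steel spring clip stands upright at 67 to 72 mm on the -x side of the pivot, 22 mm wide, its top 14 mm above the pivot: press the grip beside it, 35 to 55 mm from the pivot.
- lever_grip: Red grip plate of the lever, 26 mm wide, 4 thick. Origin: on the true lever pivot. In its own frame (parallel to the case's when the lever is flat; turning with the lever about y) the plate runs from x = -20 to -66 mm, z = 0 to 4 mm, with a round edge 7 mm thick at x = -66 (top z = 6.5). Flat, its underside is 22 mm (+-3) above the case top.
- loop (a joint): Angle of the wire loop against the lever: 0 = latched position, grows as the loop's free end swings up and back. Stiff: the loop stays at its angle to the lever, so when the lever is swung back the loop is lifted with it unless its bar is held or already under the keeper's lip. The loop's pin is 16 mm from the lever pivot: at pivot + 16 mm * (cos(3.264 - q) along case x, sin(3.264 - q) up), q = lever value.
- loop_bar (a point): Middle of the steel cross bar (6 mm thick, along case y) at the loop's free end, 71 mm from its pin. The legs run at y = +-18 mm, straddling lever and keeper. Yellow bosses 11 mm across on the bar's ends, 45 mm over their outsides, can be pinched from above, the fingers closing along case y. At the start the loop stands up, leaning towards the keeper.
- keeper_seat (a point): Where the bar's centre sits when hooked; moves with the lid; x as the case's x, z up. A flat shelf 3 mm below it reaches to x = +25 mm; a post face at x = -3 mm stops the bar; a lip overhangs at z = +6 to +10 mm out to x = +4 mm. Keeper 24 mm wide; case top 17 mm below. Put the bar on the shelf beyond the lip and slide it to -x under it; this swings the stiff lever back (about 10 N).
- cotton_jar: White steel cotton jar with lid, 74 mm across, 96 high, a bystander. Origin: centre of its underside.
- label_roll: Roll of white labels, 60x76x32 mm, a bystander. Origin: centre of its underside.
- sample_tube: Red-capped sample tube lying on its side, 106x24x24 mm, a bystander. Origin: centre of its underside.

How it is judged:
By the outcome, as a careful person would: the job done as asked, in the order asked, and still so for the second after the job is handed in, with the robot touching nothing.
It also fails if it takes over 59 s, if anything falls off the work surface, if the arm or the gripper's body presses on something with over 40 N, if the wrist force passes 120 N, or if a joint passes its speed limit or range.

## Working session

There is one attempt and no reset: what is moved stays moved. The work goes in short steps, Python scripts to look and compute and a tool call to move; the robot and the scene stay as the last step left them, time stands still between calls to the robot, and variables do not carry over. Pictures are saved under pics/ and viewed, at most 10 in all, crops included, and the job is handed in when it is done.

Besides the shell and the picture viewer there is one more tool, called as name(argument=value, ...) on one line, values as JSON. apply_moves: Moves the arm, as the interface text tells. Its arguments: {"type":"object","properties":{"increments":{"type":"array"},"claw":{"type":"number"}},"required":["increments"]}

```bash
mkdir -p pics; ls; cat > h.py <<'E'
import numpy as np, cv2
from workcell import r, eyes
from scipy.spatial.transform import Rotation as R
def rotm(m):
    q=np.array(m["rotation"],float)
    return q if q.shape==(3,3) else R.from_quat(q).as_matrix()
def cloud(name):
    p,d=eyes.camera(name); m=eyes.camera_model(name)
    K=np.array([[m["fx"],0,m["cx"]],[0,m["fy"],m["cy"]],[0,0,1]])
    v,u=np.mgrid[0:p.shape[0],0:p.shape[1]]
    n=cv2.undistortPoints(np.stack([u.ravel(),v.ravel()],1).astype(np.float64)[:,None],K,np.array(m["dist"],float))[:,0].reshape(p.shape[0],p.shape[1],2)
    P=np.stack([n[...,0]*d,-n[...,1]*d,-d],-1)@rotm(m).T+np.array(m["position"])
    P[d==0]=np.nan
    return p,d,P
E
python3 - <<'E'
from h import *
for n in ("scene","top"):
    p,d,P=cloud(n); cv2.imwrite(f"pics/{n}0.png",p[...,::-1]); np.savez(f"{n}0.npz",p=p,P=P)
    print(eyes.camera_model(n))
print(r.sense())
E
```

```text
pics
{'fx': 432.26290333287784, 'fy': 432.26290333287784, 'cx': 281.0600685602646, 'cy': 210.1157107104764, 'dist': array([-0.13682393,  0.        ,  0.        ,  0.        ,  0.        ]), 'position': array([ 0.60070888, -0.92412735,  0.49394818]), 'rotation': array([0.55544474, 0.04415788, 0.04454979, 0.82918426])}
{'fx': 465.24054474858525, 'fy': 465.24054474858525, 'cx': 286.0307303579926, 'cy': 204.71822233210423, 'dist': array([-0.15706773,  0.        ,  0.        ,  0.        ,  0.        ]), 'position': array([ 0.27329389, -0.02177804,  0.96794053]), 'rotation': array([ 0.07905161, -0.07883985, -0.69207471,  0.71313934])}
{'time_s': 0.1, 'joint_positions': array([-1.16690648e+00,  2.64687937e-01,  1.60521812e+00, -1.32852195e-05,
        1.27374208e+00, -3.69537650e-02]), 'qvel': array([ 4.38963227e-04, -1.35734456e-03, -2.17778181e-03, -1.22713158e-05,
        8.78518796e-04,  1.81493638e-03]), 'effort': array([-5.75404420e-05, -5.03617680e+01, -3.58071256e+01,  7.30620045e-02,
        2.33094039e-02, -4.39382734e-05]), 'position': array([ 0.28773074, -0.60988586,  0.23751615]), 'tcp_rot': array([ 9.75804370e-01,  2.18643030e-01, -1.93744456e-04, -1.00933260e-03]), 'force': array([ 0.05313278, -0.48221504,  0.6617406 ]), 'ft_torque': array([-0.02182434,  0.06895464,  0.00607718]), 'grip_force': 0.0, 'gripper_width': 0.0877897245906745}
```

View pics/scene0.png

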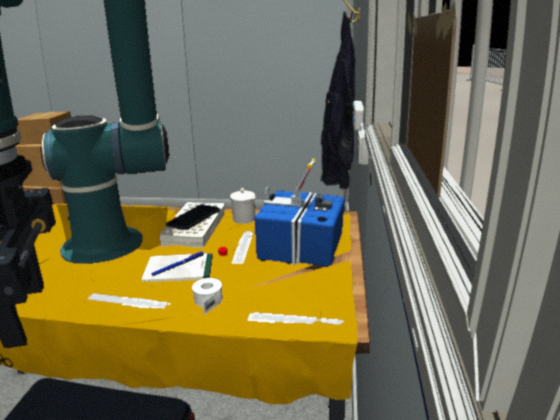

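View pics/top0.png

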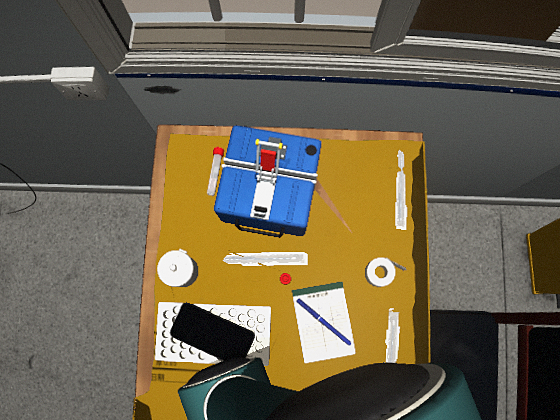

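The scene view shows the case at about (300,228). In the top view it is at (270,180), with the latch at (265,180), yellow bosses near (258,143) and (284,147), the tube at (215,170), the jar at (178,268) and the roll at (381,271).

```bash
python3 - <<'E'
from h import *
z=np.load("top0.npz");p,P=z["p"],z["P"]
hsv=cv2.cvtColor(p,cv2.COLOR_RGB2HSV)
H,S,V=[hsv[...,i].astype(int) for i in range(3)]
roi=np.zeros(H.shape,bool);roi[120:240,200:330]=1
b=roi&(H>100)&(H<130)&(S>120)&(V>60)&(abs(P[...,2]-.12)<.008)
Q=P[b];print("blue n",len(Q),"z",np.median(Q[:,2]))
rect=cv2.minAreaRect((Q[:,:2]*1000).astype(np.float32));print(rect,cv2.boxPoints(rect))
r0=np.zeros(H.shape,bool);r0[130:200,240:300]=1
for n,m in (("yellow",r0&(H>18)&(H<35)&(S>110)&(V>120)),("red",r0&((H<8)|(H>172))&(S>130)&(V>80))):
    k,l,st,c=cv2.connectedComponentsWithStats(m.astype(np.uint8))
    for i in range(1,k):
        if st[i,4]>3:
            q=P[l==i];print(n,c[i],st[i],np.nanmedian(q,0),np.nanmin(q,0),np.nanmax(q,0))
cr=p[115:245,195:335,::-1];cv2.imwrite("pics/tc.png",cv2.resize(cr,None,fx=4.5,fy=4.5,interpolation=cv2.INTER_CUBIC))
s=np.load("scene0.npz")["p"][175:270,245:355,::-1];cv2.imwrite("pics/sc.png",cv2.resize(s,None,fx=6,fy=6,interpolation=cv2.INTER_CUBIC))
E
```

```text
blue n 5784 z 0.11965132768717646
((524.8001708984375, 17.109725952148438), (178.30726623535156, 178.92916870117188), 81.05490112304688) [[422.56137  -57.048935]
 [599.31433  -84.87027 ]
 [627.03894   91.26839 ]
 [450.286    119.08972 ]]
yellow [257.    141.625] [256 139   3   6  16] [0.55027303 0.03340946 0.22549293] [0.54704658 0.03153467 0.22237919] [0.55481693 0.03523341 0.22787348]
yellow [280.05882353 145.58823529] [279 143   3   6  17] [ 0.54316995 -0.00583111  0.22557203] [ 0.54066691 -0.00759442  0.13329363] [ 0.58317583 -0.00173727  0.2284101 ]
red [267.44363636 159.06909091] [261 149  15  22 275] [0.53238012 0.01680671 0.18855041] [0.51934263 0.00277181 0.09926568] [0.57380967 0.03265597 0.2092566 ]
```

View pics/tc.png

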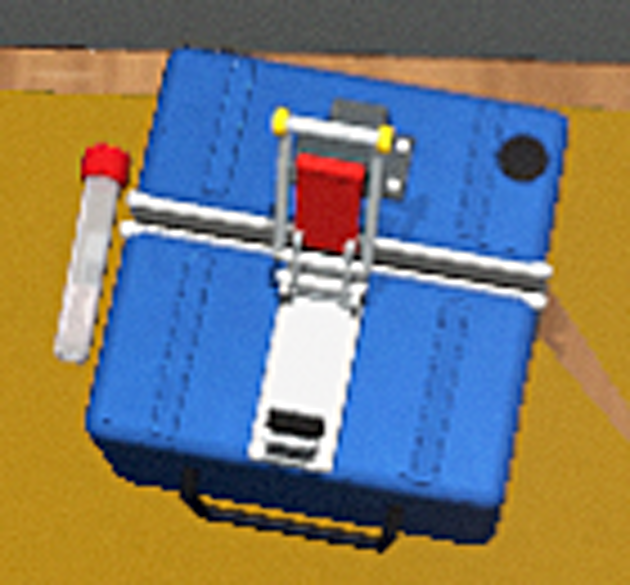

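View pics/sc.png

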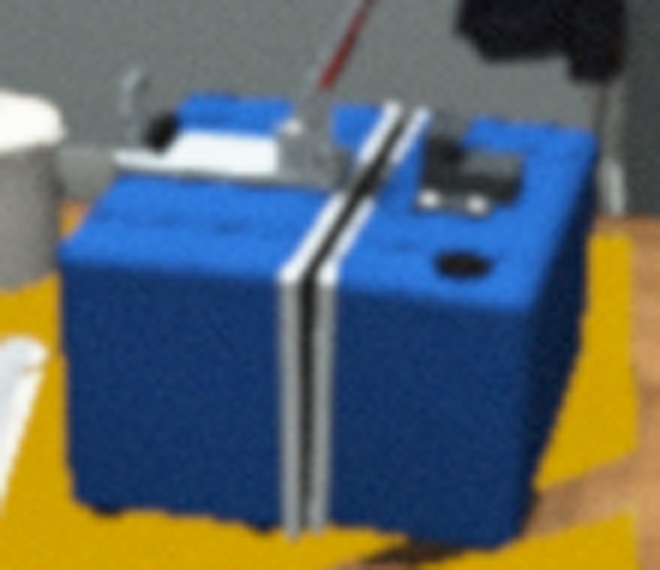

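The crops show the lever tipped towards the keeper and the loop standing with its bar at top crop (335,130). The keeper is at (370,150), and the tube lies to the left of the case, clear of it. The case yaw is -8.95°, its origin is about (0.523, 0.017), and the bar centre is about (0.548, 0.0135, 0.221).

apply_moves(increments=[[0,0,-0.05,0,0,0],[0,0,-0.09,0,0,0],[0.03,-0.027,-0.09,0,0,2],[0.06,-0.054,-0.09,0,0,5],[0.1,-0.09,-0.09,0,0,8],[0.135,-0.122,-0.09,0,0,11],[0.17,-0.154,-0.09,0,0,14],[0.205,-0.186,-0.09,0,0,17],[0.24,-0.218,-0.09,0,0,20],[0.275,-0.25,-0.09,0,0,23],[0.31,-0.28,-0.09,0,0,26],[0.345,-0.313,-0.09,0,0,28],[0.38,-0.345,-0.09,0,0,30],[0.41,-0.372,-0.09,0,0,32],[0.44,-0.4,-0.09,0,0,34.2],[0.47,-0.427,-0.09,0,0,34.2],[0.49,-0.445,-0.09,0,0,34.2],[0.5,-0.454,-0.09,0,0,34.2],[0.5,-0.454,-0.09,0,0,34.2],[0.5,-0.454,-0.09,0,0,34.2]], claw=1)

```text
time_s: 2.1
position: [0.5461, 0.0127, 0.3283]
tcp_rot: [0.997, -0.078, -0.0, 0.0]
force: [-0.2, -0.3, -0.1]
gripper_width: 0.0881
grip_force: 0.0
```

```bash
cat >> h.py <<'E'
O=np.array([.5233,.0173,0]);a=np.radians(-8.95)
C=np.array([[np.cos(a),np.sin(a),0],[-np.sin(a),np.cos(a),0],[0,0,1]])
case=lambda p:(np.asarray(p)-O)@C.T*1000   # mm
E
python3 - <<'E'
from h import *
s=r.sense();print(s["time_s"],case(s["position"]),R.from_quat(s["tcp_rot"]).as_matrix().round(3)@np.eye(3),s["force"])
# keeper from both start clouds: non-blue points above the lid top
for n in ("top","scene"):
    z=np.load(n+"0.npz");Q=case(z["P"]);
    m=(Q[...,0]>28)&(Q[...,0]<85)&(abs(Q[...,1])<11)&(Q[...,2]>122)&(Q[...,2]<155)
    q=Q[m]
    for lo in range(28,84,4):
        w=q[(q[:,0]>=lo)&(q[:,0]<lo+4)]
        if len(w)>3: print(n,lo,len(w),np.percentile(w[:,2],[10,50,90]).round(1))
E
```

```text
2.1 [ 23.2383885   -0.95895089 328.34833726] [[ 0.988 -0.155 -0.001]
 [-0.155 -0.988 -0.001]
 [-0.001  0.001 -1.   ]] [-0.17997179 -0.34514218 -0.12754611]
top 36 9 [128.5 142.  144.9]
top 40 16 [144.4 145.7 148.3]
top 44 23 [144.4 145.9 148. ]
top 48 11 [145.2 145.9 146.8]
top 60 12 [131.4 132.6 135.3]
top 64 19 [131.3 132.3 134.3]
top 68 25 [130.6 132.3 133.6]
top 72 9 [129.8 132.  133.9]
scene 32 5 [127.2 131.  141. ]
scene 36 19 [126.6 138.4 145.9]
scene 40 20 [132.3 141.1 146.4]
scene 44 16 [126.8 138.1 145.8]
scene 48 16 [130.8 132.7 144.5]
scene 52 11 [125.3 129.2 132. ]
scene 56 9 [125.  131.6 132.4]
scene 60 8 [123.6 129.7 132.8]
scene 64 11 [126.4 131.5 132.1]
scene 68 9 [123.9 128.5 131.7]
```

apply_moves(increments=[[0.002,-0.001,0.04,0,0,0],[0.002,-0.001,0.07,0,0,0],[0.002,-0.001,0.09,0,0,0],[0.002,-0.001,0.1,0,0,0],[0.002,-0.001,0.108,0,0,0],[0.002,-0.001,0.116,0,0,0],[0.002,-0.001,0.116,0,0,0],[0.002,-0.001,0.116,0,0,0]])

```text
time_s: 2.9
position: [0.5491, 0.014, 0.2135]
tcp_rot: [0.997, -0.078, 0.001, -0.0]
force: [0.5, -0.6, 0.2]
gripper_width: 0.0879
grip_force: 0.0
```

```bash
python3 - <<'E'
from h import *
s=r.sense();print(s["time_s"],case(s["position"]),s["force"])
p,d,P=cloud("scene");cv2.imwrite("pics/s1.png",cv2.resize(p[120:270,220:370,::-1],None,fx=4,fy=4,interpolation=cv2.INTER_CUBIC))
E
```

```text
2.9 [ 25.99965689   0.75550372 213.48916262] [ 0.50282549 -0.57610664  0.15479816]
```

View pics/s1.png

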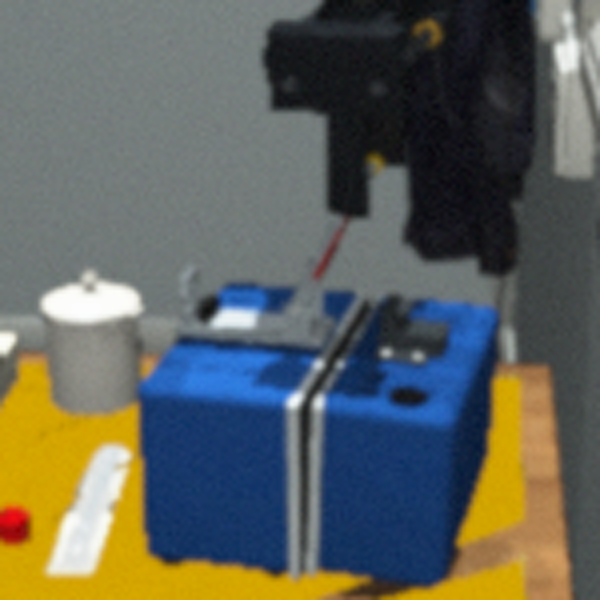

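The picture shows a yellow boss at crop (375,160), just right of the near finger at (350,170). I'll triangulate it from the start images.

```bash
python3 - <<'E'
from h import *
z=np.load("scene0.npz");p,P=z["p"],z["P"]
for p,P in ((p,P),cloud("scene")[::2]):
    hsv=cv2.cvtColor(p,cv2.COLOR_RGB2HSV).astype(int);H,S,V=[hsv[...,i] for i in range(3)]
    m=np.zeros(H.shape,bool);m[140:190,290:345]=1;m&=(H>15)&(H<35)&(S>90)&(V>90)
    k,l,st,c=cv2.connectedComponentsWithStats(m.astype(np.uint8))
    for i in range(1,k): print(c[i],st[i],case(np.nanmedian(P[l==i],0)))
    # ray/plane intersections for case y=-20
    mm=eyes.camera_model("scene");K=np.array([[mm["fx"],0,mm["cx"]],[0,mm["fy"],mm["cy"]],[0,0,1]])
    for i in range(1,k):
        n=cv2.undistortPoints(np.array([[c[i]]]),K,mm["dist"])[0,0]
        d=C@rotm(mm)@np.array([n[0],-n[1],-1]);o=case(mm["position"])
        for y in(-20,20): print("y",y,o+d*(y-o[1])/d[1])
E
```

```text
[313.5        159.16666667] [312 158   4   3   6] [-186.41540308 1032.57830026  -58.71180831]
[309.0952381  165.80952381] [307 163   5   6  21] [ 22.81302123 -20.23501335 220.13273388]
y -20 [ 32.79301368 -20.         237.71030589]
y 20 [ 24.32307949  20.         226.29560454]
y -20 [ 22.90716289 -20.         221.98039822]
y 20 [ 13.99684088  20.         209.8649722 ]
[314. 160.] [313 159   3   3   7] [ 24.98063449  23.72211243 222.97103071]
y -20 [ 33.91555003 -20.         235.88481157]
y 20 [ 25.49562178  20.         224.38878941]
```

The visible boss is the far one, and its position agrees. The bar is at about (24, 0, 222), so I can close.

apply_moves(increments=[[-0.001,0.0005,0,0,0,0],[-0.001,0.0005,0,0,0,0],[-0.001,0.0005,0,0,0,0],[-0.001,0.0005,0,0,0,0],[-0.001,0.0005,0,0,0,0],[-0.001,0.0005,0,0,0,0],[-0.001,0.0005,0,0,0,0],[-0.001,0.0005,0,0,0,0]], claw=0.3)

```text
time_s: 3.8
position: [0.5477, 0.0141, 0.2128]
tcp_rot: [0.997, -0.078, 0.0, -0.0]
force: [0.6, 1.7, 0.7]
gripper_width: 0.0441
grip_force: 30.0
```

apply_moves(increments=[[0.004,0,0.003,0,0,0],[0.009,0,0.006,0,0,0],[0.014,0,0.01,0,0,0],[0.019,0,0.014,0,0,0],[0.023,0,0.019,0,0,0],[0.0265,0,0.0235,0,0,0],[0.03,0,0.029,0,0,0],[0.033,0,0.034,0,0,0],[0.035,0,0.04,0,0,0],[0.037,0,0.046,0,0,0],[0.038,0,0.052,0,0,0],[0.039,0,0.058,0,0,0],[0.039,0,0.064,0,0,0],[0.039,0,0.07,0,0,0],[0.0385,0,0.075,0,0,0],[0.0385,0,0.075,0,0,0]])

```text
time_s: 5.4
position: [0.5857, 0.0078, 0.1368]
tcp_rot: [0.997, -0.078, 0.0, -0.0]
force: [1.7, 5.2, 1.9]
gripper_width: 0.0445
grip_force: 30.0
```

```bash
python3 - <<'E'
from h import *
s=r.sense();print(s["time_s"],case(s["position"]),s["force"],s["gripper_width"])
p,d,P=cloud("scene");cv2.imwrite("pics/s2.png",cv2.resize(p[120:270,220:370,::-1],None,fx=4,fy=4,interpolation=cv2.INTER_CUBIC))
E
```

```text
5.4 [ 63.11015663   0.37118833 136.8232283 ] [1.71724448 5.15184588 1.89715141] 0.044469280437794426
```

View pics/s2.png

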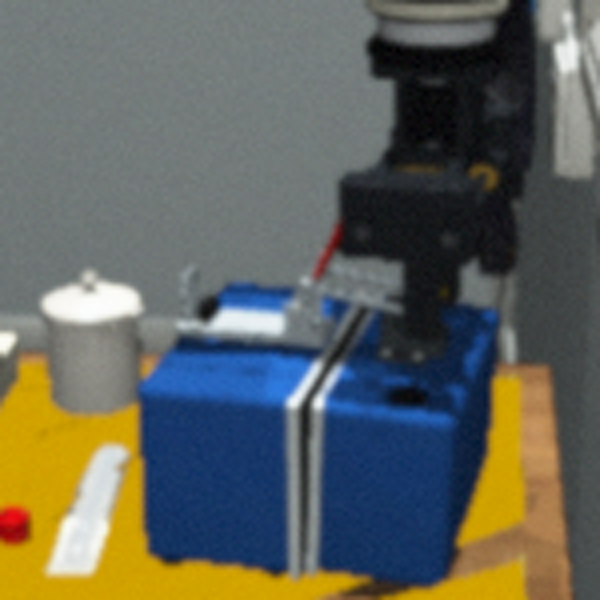

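The loop is pinched and lying over towards the keeper, with its legs at crop (370,285) and the bar past the lip. Next I'll lower it onto the shelf.

apply_moves(increments=[[0,-0.0005,0.003,0,0,0],[-0.001,-0.0005,0.006,0,0,0],[-0.002,-0.0005,0.008,0,0,0],[-0.002,-0.0005,0.009,0,0,0],[-0.002,-0.0005,0.009,0,0,0]])

```text
time_s: 5.95
position: [0.5839, 0.0084, 0.1286]
tcp_rot: [0.997, -0.078, 0.0, 0.0]
force: [2.5, 3.0, 1.4]
gripper_width: 0.0443
grip_force: 30.0
```

apply_moves(increments=[[0,0,0.0005,0,0,0],[0,0,0.001,0,0,0],[0,0,0.001,0,0,0]])

```text
time_s: 6.25
position: [0.5837, 0.0085, 0.1277]
tcp_rot: [0.997, -0.078, 0.0, 0.0]
force: [2.3, 2.2, 2.4]
gripper_width: 0.0444
grip_force: 30.0
```

apply_moves(increments=[[0,0,0.0005,0,0,0],[0,0,0.001,0,0,0],[0,0,0.001,0,0,0]])

```text
time_s: 6.55
position: [0.5834, 0.0086, 0.1266]
tcp_rot: [0.997, -0.078, -0.0, 0.0]
force: [0.7, 3.9, 2.3]
gripper_width: 0.0443
grip_force: 30.0
```

apply_moves(increments=[[0,0,0.0005,0,0,0],[0,0,0.001,0,0,0],[0,0,0.001,0,0,0]])

```text
time_s: 6.85
position: [0.5831, 0.0087, 0.1254]
tcp_rot: [0.997, -0.078, -0.001, -0.0]
force: [-0.9, 2.9, 2.4]
gripper_width: 0.0442
grip_force: 30.0
```

apply_moves(increments=[[0,0,0.0005,0,0,0],[0,0,0.001,0,0,0],[0,0,0.001,0,0,0]])

```text
time_s: 7.15
position: [0.5831, 0.0087, 0.125]
tcp_rot: [0.997, -0.078, -0.001, -0.0]
force: [-3.2, 3.2, 6.1]
gripper_width: 0.0443
grip_force: 30.0
```

apply_moves(increments=[[0,0,0.0005,0,0,0],[0,0,0.001,0,0,0],[0,0,0.001,0,0,0]])

```text
time_s: 7.45
position: [0.5832, 0.0087, 0.1249]
tcp_rot: [0.997, -0.078, -0.001, -0.0]
force: [-5.2, 4.0, 11.8]
gripper_width: 0.0441
grip_force: 30.0
```

The bar is on the shelf. Now I'll ease the pressure and slide it towards -x.

apply_moves(increments=[[0,0,-0.0006,0,0,0],[-0.001,0,-0.0006,0,0,0],[-0.002,0,-0.0007,0,0,0],[-0.003,0,-0.0007,0,0,0],[-0.004,0,-0.0008,0,0,0],[-0.005,0,-0.0008,0,0,0],[-0.006,0,-0.0009,0,0,0],[-0.006,0,-0.0009,0,0,0]])

```text
time_s: 8.25
position: [0.5819, 0.0089, 0.1259]
tcp_rot: [0.997, -0.078, 0.005, 0.0]
force: [9.7, 1.2, -0.0]
gripper_width: 0.0444
grip_force: 30.0
```

apply_moves(increments=[[-0.001,0,0.0006,0,0,0],[-0.002,0,0.001,0,0,0],[-0.003,0,0.001,0,0,0],[-0.004,0,0.001,0,0,0],[-0.004,0,0.001,0,0,0]])

```text
time_s: 8.75
position: [0.5784, 0.0096, 0.1253]
tcp_rot: [0.997, -0.078, 0.005, 0.0]
force: [10.1, 0.7, 0.8]
gripper_width: 0.0446
grip_force: 30.0
```

apply_moves(increments=[[-0.001,0,0.0004,0,0,0],[-0.002,0,0.0007,0,0,0],[-0.003,0,0.0007,0,0,0],[-0.004,0,0.0007,0,0,0],[-0.004,0,0.0007,0,0,0]])

```text
time_s: 9.25
position: [0.5754, 0.01, 0.1254]
tcp_rot: [0.997, -0.078, 0.006, 0.0]
force: [11.9, 0.7, 3.3]
gripper_width: 0.0445
grip_force: 30.0
```

apply_moves(increments=[[-0.001,0,0,0,0,0],[-0.002,0,0,0,0,0],[-0.003,0,0,0,0,0],[-0.004,0,0,0,0,0],[-0.004,0,0,0,0,0]])

```text
time_s: 9.75
position: [0.5719, 0.0106, 0.1255]
tcp_rot: [0.997, -0.078, 0.007, 0.0]
force: [11.6, 0.5, 1.6]
gripper_width: 0.0444
grip_force: 30.0
```

apply_moves(increments=[[-0.001,0,0,0,0,0],[-0.002,0,0,0,0,0],[-0.002,0,0,0,0,0]])

```text
time_s: 10.05
position: [0.5712, 0.0106, 0.1257]
tcp_rot: [0.997, -0.078, 0.008, 0.0]
force: [14.7, 0.2, -1.0]
gripper_width: 0.044
grip_force: 30.0
```

apply_moves(increments=[[-0.001,0,0.0003,0,0,0],[-0.002,0,0.0003,0,0,0],[-0.002,0,0.0003,0,0,0]])

```text
time_s: 10.35
position: [0.5707, 0.0107, 0.1259]
tcp_rot: [0.997, -0.078, 0.01, 0.0]
force: [18.7, -1.5, -1.7]
gripper_width: 0.0445
grip_force: 30.0
```

```bash
python3 - <<'E'
from h import *
s=r.sense();print(s["time_s"],case(s["position"]),s["force"],s["gripper_width"])
p,d,P=cloud("top");cv2.imwrite("pics/t3.png",cv2.resize(p[115:245,195:335,::-1],None,fx=4,fy=4,interpolation=cv2.INTER_CUBIC))
q,d,S=cloud("scene")
for n,(p,P) in dict(t=(p,P),s=(q,S)).items():
    hsv=cv2.cvtColor(p,cv2.COLOR_RGB2HSV).astype(int);H,Sa,V=[hsv[...,i] for i in range(3)]
    Q=case(P);m=((H<8)|(H>172))&(Sa>110)&(V>60)&(abs(Q[...,0])<100)&(abs(Q[...,1])<16)&(Q[...,2]>135)
    w=Q[m]; print(n,len(w))
    if len(w): print(np.percentile(w,[5,50,95],axis=0).round(1),(np.pi-np.arctan2(w[:,2]-142,w[:,0]+12)).mean())
E
```

```text
10.35 [ 47.86345084   0.88279147 125.9047345 ] [18.73137205 -1.4713518  -1.74703847] 0.04448520793076572
t 0
s 100
[[-37.7 -13.1 167.5]
 [-30.1  -7.1 187.7]
 [-21.1   6.8 207. ]] 1.1989415830298746
```

The bar is against the post: the force is rising, the TCP has stalled at x≈48, and the lever is at about 1.1. I'll relax, open and look.

apply_moves(increments=[[0.002,0,0,0,0,0],[0.004,0,0,0,0,0],[0.005,0,0,0,0,0],[0.005,0,0,0,0,0]])

```text
time_s: 10.85
position: [0.5709, 0.0107, 0.1256]
tcp_rot: [0.997, -0.078, 0.004, 0.0]
force: [4.6, 1.3, 9.3]
gripper_width: 0.0443
grip_force: 30.0
```

apply_moves(increments=[[0,0,0,0,0,0],[0,0,0,0,0,0],[0,0,0,0,0,0],[0,0,0,0,0,0],[0,0,0,0,0,0]], claw=0.75)

```text
time_s: 11.35
position: [0.5662, 0.0111, 0.1219]
tcp_rot: [0.997, -0.078, -0.001, 0.0]
force: [-0.3, -0.4, -0.2]
gripper_width: 0.0664
grip_force: 0.0
```

apply_moves(increments=[[0,0,-0.01,0,0,0],[0,0,-0.02,0,0,0],[0,0,-0.04,0,0,0],[0,0,-0.07,0,0,0],[0,0,-0.1,0,0,0],[0.02,0,-0.12,0,0,0],[0.03,0,-0.12,0,0,0],[0.03,0,-0.12,0,0,0]])

```text
time_s: 12.15
position: [0.5978, 0.0064, 0.2434]
tcp_rot: [0.997, -0.078, 0.001, -0.0]
force: [0.1, -1.4, 0.0]
gripper_width: 0.0661
grip_force: 0.0
```

```bash
python3 - <<'E'
from h import *
s=r.sense();print(s["time_s"],case(s["position"]),s["tcp_rot"],s["force"],s["gripper_width"])
q,d,S=cloud("scene");t,d,T=cloud("top")
for n,(p,P) in dict(s=(q,S),t=(t,T)).items():
    hsv=cv2.cvtColor(p,cv2.COLOR_RGB2HSV).astype(int);H,Sa,V=[hsv[...,i] for i in range(3)]
    Q=case(P)
    for nm,m in (("red",((H<8)|(H>172))&(Sa>110)&(V>60)&(abs(Q[...,1])<16)),("yel",(H>15)&(H<35)&(Sa>90)&(abs(Q[...,1])<30))):
        w=Q[m&(abs(Q[...,0])<85)&(Q[...,2]>124)]; print(n,nm,len(w))
        if len(w): print(np.percentile(w,[5,50,95],axis=0).round(1))
a=cv2.resize(q[160:260,240:350,::-1],(600,545),interpolation=cv2.INTER_CUBIC);cv2.imwrite("pics/s4.png",a)
E
```

```text
12.15 [ 75.30000515   0.83178329 243.35508481] [ 9.96944634e-01 -7.81049876e-02  1.00306566e-03 -3.91791522e-05] [ 0.14149694 -1.38072798  0.04715138] 0.06613876474331713
s red 100
[[-38.1 -14.1 168. ]
 [-30.5  -6.2 187.2]
 [-21.2   9.4 207.3]]
s yel 34
[[ 38.1 -22.6 130.1]
 [ 45.6 -18.8 137. ]
 [ 50.8   0.9 140.8]]
t red 0
t yel 0
```

View pics/s4.png

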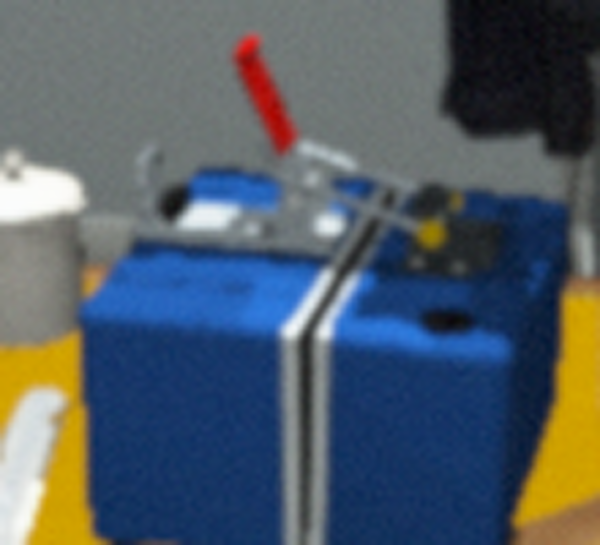

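The boss is at crop (430,235), hooked under the keeper lip, with its centre at about (46, 137) in the case frame. The lever stands at about 1.19. Next I'll close the fingers and move in above the lever's keeper side.

apply_moves(increments=[[-0.02,0.001,0,0,0,0],[-0.04,0.001,0,0,0,0],[-0.06,0.001,0,0,0,0],[-0.075,0.001,0,0,0,0],[-0.085,0.001,0,0,0,0],[-0.087,0.001,0.015,0,0,0],[-0.087,0.001,0.03,0,0,0],[-0.087,0.001,0.042,0,0,0],[-0.087,0.001,0.049,0,0,0],[-0.087,0.001,0.049,0,0,0]], claw=0)

```text
time_s: 13.25
position: [0.5095, 0.019, 0.1913]
tcp_rot: [0.997, -0.078, -0.002, 0.0]
force: [0.4, -0.2, -0.0]
gripper_width: 0.0008
grip_force: 0.0
```

```bash
python3 - <<'E'
from h import *
s=r.sense();print(s["time_s"],case(s["position"]),s["tcp_rot"],s["force"],s["gripper_width"])
E
```

```text
13.25 [-13.89026736  -0.41849736 191.3351458 ] [ 9.96948371e-01 -7.80400869e-02 -1.91624018e-03  1.32420144e-04] [ 0.36805161 -0.19143993 -0.00444942] 0.0007907074899761379
```

apply_moves(increments=[[-0.003,0,0,0,0,0],[-0.006,0,0.0005,0,0,0],[-0.009,0,0.0015,0,0,0],[-0.012,0,0.0025,0,0,0],[-0.014,0,0.0035,0,0,0],[-0.016,0,0.005,0,0,0],[-0.018,0,0.006,0,0,0],[-0.02,0,0.0075,0,0,0],[-0.022,0,0.009,0,0,0],[-0.022,0,0.009,0,0,0]])

```text
time_s: 14.25
position: [0.4884, 0.0227, 0.1848]
tcp_rot: [0.997, -0.078, -0.0, -0.0]
force: [2.2, 0.1, 5.1]
gripper_width: 0.0002
grip_force: 2.5
```

```bash
python3 - <<'E'
from h import *
s=r.sense();print(s["time_s"],case(s["position"]),s["tcp_rot"],s["force"])
E
```

```text
14.25 [-3.53413495e+01 -1.43942426e-01  1.84831478e+02] [ 9.96954770e-01 -7.79818336e-02 -1.32380753e-04 -5.91881536e-05] [2.22484777 0.12671487 5.06470871]
```

apply_moves(increments=[[-0.002,0,0.0015,0,0,0],[-0.004,0,0.0035,0,0,0],[-0.006,0,0.0055,0,0,0],[-0.0075,0,0.0075,0,0,0],[-0.009,0,0.0095,0,0,0],[-0.0105,0,0.012,0,0,0],[-0.0115,0,0.014,0,0,0],[-0.013,0,0.0165,0,0,0],[-0.013,0,0.0165,0,0,0]])

```text
time_s: 15.15
position: [0.4739, 0.0249, 0.1672]
tcp_rot: [0.997, -0.078, -0.002, -0.0]
force: [-0.2, 0.1, 3.2]
gripper_width: 0.0005
grip_force: 1.1
```

```bash
python3 - <<'E'
from h import *
s=r.sense();print(s["time_s"],case(s["position"]),s["tcp_rot"],s["force"])
E
```

```text
15.15 [-49.95262339  -0.22017866 167.18783968] [ 9.96950855e-01 -7.80056035e-02 -2.02733933e-03 -8.90918573e-05] [-0.20444977  0.1085705   3.20323203]
```

apply_moves(increments=[[-0.0005,0,0.0015,0,0,0],[-0.001,0,0.003,0,0,0],[-0.0015,0,0.0045,0,0,0],[-0.002,0,0.006,0,0,0],[-0.002,0,0.0075,0,0,0],[-0.002,0,0.009,0,0,0],[-0.002,0,0.009,0,0,0]])

```text
time_s: 15.85
position: [0.4736, 0.0249, 0.1586]
tcp_rot: [0.997, -0.078, -0.0, 0.0]
force: [-1.1, -0.0, 1.5]
gripper_width: 0.0005
grip_force: 0.7
```

```bash
python3 - <<'E'
from h import *
s=r.sense();print(s["time_s"],case(s["position"]),s["tcp_rot"],s["force"])
E
```

```text
15.85 [-50.23471473  -0.2299867  158.60286655] [ 9.96952337e-01 -7.80124166e-02 -3.17399759e-04  9.39513132e-07] [-1.14240826 -0.01312482  1.4962562 ]
```

apply_moves(increments=[[0,0,0.001,0,0,0],[0,0,0.002,0,0,0],[0,0,0.003,0,0,0],[0,0,0.004,0,0,0],[0,0,0.004,0,0,0]])

```text
time_s: 16.35
position: [0.4738, 0.0249, 0.1548]
tcp_rot: [0.997, -0.078, -0.0, 0.0]
force: [-0.4, 0.1, 0.8]
gripper_width: 0.0005
grip_force: 0.6
```

apply_moves(increments=[[0,0,0.001,0,0,0],[0,0,0.002,0,0,0],[0,0,0.002,0,0,0]])

```text
time_s: 16.65
position: [0.4738, 0.0249, 0.153]
tcp_rot: [0.997, -0.078, -0.0, 0.0]
force: [-1.1, 0.9, 1.6]
gripper_width: 0.0002
grip_force: 0.6
```

apply_moves(increments=[[0,0,0.0007,0,0,0],[0,0,0.0015,0,0,0],[0,0,0.0015,0,0,0]])

```text
time_s: 16.95
position: [0.4739, 0.0249, 0.1523]
tcp_rot: [0.997, -0.078, -0.0, 0.0]
force: [-3.4, 0.1, 6.7]
gripper_width: 0.0003
grip_force: 3.3
```

apply_moves(increments=[[0,0,0.0007,0,0,0],[0,0,0.0015,0,0,0],[0,0,0.0015,0,0,0]])

```text
time_s: 17.25
position: [0.4739, 0.0249, 0.1518]
tcp_rot: [0.997, -0.078, -0.0, -0.0]
force: [-6.5, -0.2, 12.9]
gripper_width: 0.0007
grip_force: 6.2
```

apply_moves(increments=[[-0.0005,0,0.0003,0,0,0],[-0.001,0,0.0006,0,0,0],[-0.001,0,0.0006,0,0,0]])

```text
time_s: 17.55
position: [0.4738, 0.0249, 0.1518]
tcp_rot: [0.997, -0.078, 0.001, 0.0]
force: [-5.1, -0.2, 13.9]
gripper_width: 0.0002
grip_force: 6.6
```

apply_moves(increments=[[-0.0005,0,0.0003,0,0,0],[-0.0005,0,0.0005,0,0,0],[-0.0005,0,0.0005,0,0,0]])

```text
time_s: 17.85
position: [0.4738, 0.0249, 0.1517]
tcp_rot: [0.997, -0.078, 0.002, 0.0]
force: [-5.1, 0.2, 15.2]
gripper_width: 0.0002
grip_force: 7.3
```

apply_moves(increments=[[0,0,0.0003,0,0,0],[0,0,0.0005,0,0,0],[0,0,0.0005,0,0,0]])

```text
time_s: 18.15
position: [0.4738, 0.0249, 0.1517]
tcp_rot: [0.997, -0.078, 0.002, 0.0]
force: [-5.7, -0.4, 17.2]
gripper_width: 0.0003
grip_force: 8.5
```

apply_moves(increments=[[0,0,0.0002,0,0,0],[0,0,0.0004,0,0,0],[0,0,0.0004,0,0,0]])

```text
time_s: 18.45
position: [0.4738, 0.025, 0.1514]
tcp_rot: [0.997, -0.078, 0.001, 0.0]
force: [-6.8, -0.9, 18.5]
gripper_width: 0.001
grip_force: 8.8
```

```bash
python3 - <<'E'
from h import *
s=r.sense();print(s["time_s"],case(s["position"]),s["force"])
q,d,S=cloud("scene");hsv=cv2.cvtColor(q,cv2.COLOR_RGB2HSV).astype(int);H,Sa,V=[hsv[...,i] for i in range(3)]
Q=case(S);m=((H<8)|(H>172))&(Sa>110)&(V>60)&(abs(Q[...,1])<18)&(abs(Q[...,0]+40)<50)&(Q[...,2]>124)
w=Q[m];print(len(w),np.percentile(w,[5,50,95],axis=0).round(1)); print(np.polyfit(w[:,0],w[:,2],1))
cv2.imwrite("pics/s5.png",cv2.resize(q[165:225,245:335,::-1],(780,520),interpolation=cv2.INTER_CUBIC))
E
```

```text
18.45 [-5.01036964e+01 -1.36494430e-01  1.51351019e+02] [-6.78908846 -0.94300753 18.48283868]
66 [[-79.8 -13.5 148.5]
 [-65.3  -7.1 151.9]
 [-38.4   8.6 155.2]]
[-1.05812037e-01  1.45375609e+02]
```

View pics/s5.png

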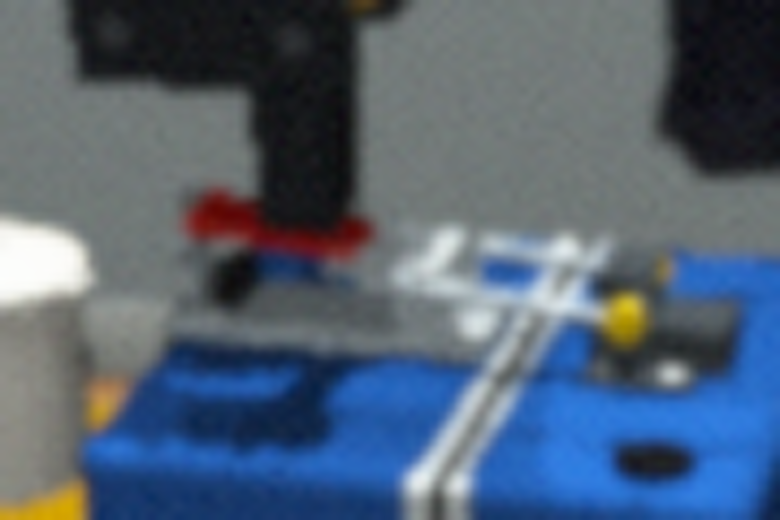

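The lever is still about 0.1 rad up at crop (280,225), with the fingers on the plate clear of the clip. I'll keep pressing slowly and relieve the sideways load.

apply_moves(increments=[[-0.001,0,0.0001,0,0,0],[-0.002,0,0.0002,0,0,0],[-0.003,0,0.0003,0,0,0],[-0.003,0,0.0003,0,0,0]])

```text
time_s: 18.9
position: [0.4736, 0.025, 0.1515]
tcp_rot: [0.997, -0.078, 0.005, 0.0]
force: [1.1, -2.1, 12.7]
gripper_width: 0.0004
grip_force: 6.4
```

apply_moves(increments=[[-0.0005,0,0.0003,0,0,0],[-0.001,0,0.0005,0,0,0],[-0.001,0,0.0005,0,0,0]])

```text
time_s: 19.2
position: [0.4735, 0.0251, 0.1515]
tcp_rot: [0.997, -0.078, 0.006, 0.0]
force: [2.4, -1.7, 13.9]
gripper_width: 0.0006
grip_force: 6.7
```

apply_moves(increments=[[0,0,0.0004,0,0,0],[0,0,0.0008,0,0,0],[0,0,0.0008,0,0,0]])

```text
time_s: 19.5
position: [0.4736, 0.025, 0.1513]
tcp_rot: [0.997, -0.078, 0.006, 0.0]
force: [0.8, -2.3, 17.2]
gripper_width: 0.0006
grip_force: 8.4
```

apply_moves(increments=[[0,0,0.0003,0,0,0],[0,0,0.0006,0,0,0],[0,0,0.0006,0,0,0]])

```text
time_s: 19.8
position: [0.4735, 0.0251, 0.1507]
tcp_rot: [0.997, -0.078, 0.006, 0.0]
force: [0.2, -1.6, 17.6]
gripper_width: 0.0002
grip_force: 8.7
```

apply_moves(increments=[[0,0,0.0003,0,0,0],[0,0,0.0005,0,0,0],[0,0,0.0005,0,0,0]])

```text
time_s: 20.1
position: [0.4734, 0.0251, 0.1505]
tcp_rot: [0.997, -0.078, 0.006, 0.0]
force: [0.0, -1.8, 18.7]
gripper_width: 0.0006
grip_force: 9.5
```

Moving again (151.5 → 150.5) at about 18 N. I'll continue in small steps.

apply_moves(increments=[[-0.0002,0,0.0003,0,0,0],[-0.0003,0,0.0006,0,0,0],[-0.0003,0,0.0006,0,0,0]])

```text
time_s: 20.4
position: [0.4734, 0.0251, 0.1501]
tcp_rot: [0.997, -0.078, 0.006, 0.0]
force: [-1.0, -1.6, 19.8]
gripper_width: 0.0001
grip_force: 9.7
```

apply_moves(increments=[[0,0,0.0003,0,0,0],[0,0,0.0006,0,0,0],[0,0,0.0006,0,0,0]])

```text
time_s: 20.7
position: [0.4733, 0.0251, 0.1496]
tcp_rot: [0.997, -0.078, 0.006, 0.0]
force: [-1.2, -2.2, 19.9]
gripper_width: 0.0003
grip_force: 10.2
```

apply_moves(increments=[[0,0,0.0003,0,0,0],[0,0,0.0006,0,0,0],[0,0,0.0006,0,0,0]])

```text
time_s: 21.0
position: [0.4733, 0.0251, 0.1491]
tcp_rot: [0.997, -0.078, 0.006, 0.0]
force: [-1.5, -2.7, 21.8]
gripper_width: 0.0004
grip_force: 10.6
```

apply_moves(increments=[[-0.0003,0,0.0003,0,0,0],[-0.0005,0,0.0005,0,0,0],[-0.0005,0,0.0005,0,0,0]])

```text
time_s: 21.3
position: [0.4732, 0.0251, 0.1488]
tcp_rot: [0.997, -0.078, 0.006, 0.0]
force: [-0.6, -2.1, 21.4]
gripper_width: 0.0004
grip_force: 10.7
```

apply_moves(increments=[[-0.0003,0,0.0003,0,0,0],[-0.0005,0,0.0005,0,0,0],[-0.0005,0,0.0005,0,0,0]])

```text
time_s: 21.6
position: [0.4732, 0.0251, 0.1486]
tcp_rot: [0.997, -0.078, 0.007, 0.0]
force: [0.7, -2.5, 21.8]
gripper_width: 0.0002
grip_force: 10.8
```

apply_moves(increments=[[-0.0002,0,0.0003,0,0,0],[-0.0003,0,0.0005,0,0,0],[-0.0003,0,0.0005,0,0,0]])

```text
time_s: 21.9
position: [0.4731, 0.0251, 0.1483]
tcp_rot: [0.997, -0.078, 0.007, 0.0]
force: [0.1, -2.7, 23.1]
gripper_width: 0.0003
grip_force: 11.1
```

Still moving. To lower the needed force I'll lift and press further out on the grip, about 54 mm from the pivot.

apply_moves(increments=[[0,0,-0.004,0,0,0],[0,0,-0.008,0,0,0],[0,0,-0.012,0,0,0],[0,0,-0.012,0,0,0],[0,0,-0.012,0,0,0]])

```text
time_s: 22.4
position: [0.4664, 0.026, 0.1535]
tcp_rot: [0.997, -0.078, -0.001, 0.0]
force: [-0.1, -1.0, 0.7]
gripper_width: 0.0006
grip_force: 0.0
```

```bash
python3 - <<'E'
from h import *
s=r.sense();print(s["time_s"],case(s["position"]),s["tcp_rot"],s["force"])
E
```

```text
22.4 [-57.60826887  -0.23638459 153.45868105] [ 9.96957196e-01 -7.79489008e-02 -5.63274815e-04  2.72457354e-05] [-0.13109243 -1.00898183  0.65387519]
```

apply_moves(increments=[[0.001,0,0.001,0,0,0],[0.001,0,0.002,0,0,0],[0.001,0,0.003,0,0,0],[0.001,0,0.004,0,0,0],[0.001,0,0.004,0,0,0]])

```text
time_s: 22.9
position: [0.4677, 0.0258, 0.1498]
tcp_rot: [0.997, -0.078, -0.0, 0.0]
force: [0.2, -1.1, -0.1]
gripper_width: 0.0003
grip_force: 0.0
```

apply_moves(increments=[[0,0,0.0005,0,0,0],[0,0,0.001,0,0,0],[0,0,0.001,0,0,0]])

```text
time_s: 23.2
position: [0.4679, 0.0258, 0.1491]
tcp_rot: [0.997, -0.078, 0.0, -0.0]
force: [-0.1, -0.2, 0.6]
gripper_width: 0.0006
grip_force: 0.0
```

apply_moves(increments=[[0,0,0.0005,0,0,0],[0,0,0.001,0,0,0],[0,0,0.001,0,0,0]])

```text
time_s: 23.5
position: [0.4679, 0.0258, 0.1488]
tcp_rot: [0.997, -0.078, 0.0, 0.0]
force: [-2.8, -0.5, 5.6]
gripper_width: 0.0006
grip_force: 2.6
```

apply_moves(increments=[[-0.0005,0,0.0005,0,0,0],[-0.001,0,0.001,0,0,0],[-0.001,0,0.001,0,0,0]])

```text
time_s: 23.8
position: [0.4679, 0.0259, 0.1488]
tcp_rot: [0.997, -0.078, 0.001, 0.0]
force: [-2.1, 0.6, 8.5]
gripper_width: 0.0006
grip_force: 4.0
```

apply_moves(increments=[[-0.0005,0,0.0005,0,0,0],[-0.001,0,0.001,0,0,0],[-0.001,0,0.001,0,0,0]])

```text
time_s: 24.1
position: [0.4679, 0.0259, 0.1487]
tcp_rot: [0.997, -0.078, 0.002, 0.0]
force: [-1.6, -1.7, 11.6]
gripper_width: 0.0001
grip_force: 5.4
```

apply_moves(increments=[[-0.0005,0,0.0005,0,0,0],[-0.001,0,0.001,0,0,0],[-0.001,0,0.001,0,0,0]])

```text
time_s: 24.4
position: [0.4679, 0.0259, 0.1486]
tcp_rot: [0.997, -0.078, 0.003, 0.0]
force: [-1.3, -0.9, 13.3]
gripper_width: 0.0004
grip_force: 6.7
```

apply_moves(increments=[[-0.0003,0,0.0005,0,0,0],[-0.0006,0,0.001,0,0,0],[-0.0006,0,0.001,0,0,0]])

```text
time_s: 24.7
position: [0.4679, 0.0259, 0.1484]
tcp_rot: [0.997, -0.078, 0.004, 0.0]
force: [-1.6, -1.8, 16.3]
gripper_width: 0.0004
grip_force: 8.6
```

apply_moves(increments=[[-0.0003,0,0.0005,0,0,0],[-0.0005,0,0.0008,0,0,0],[-0.0005,0,0.0008,0,0,0]])

```text
time_s: 25.0
position: [0.4679, 0.0259, 0.1484]
tcp_rot: [0.997, -0.078, 0.005, 0.0]
force: [-1.9, -3.4, 20.1]
gripper_width: 0.0001
grip_force: 10.1
```

apply_moves(increments=[[-0.0002,0,0.0003,0,0,0],[-0.0003,0,0.0005,0,0,0],[-0.0003,0,0.0005,0,0,0]])

```text
time_s: 25.3
position: [0.4679, 0.0259, 0.1481]
tcp_rot: [0.997, -0.078, 0.005, 0.0]
force: [-2.4, -2.3, 20.1]
gripper_width: 0.0
grip_force: 10.3
```

Moving again at 20 N.

apply_moves(increments=[[-0.0002,0,0.0003,0,0,0],[-0.0003,0,0.0005,0,0,0],[-0.0003,0,0.0005,0,0,0]])

```text
time_s: 25.6
position: [0.4678, 0.0259, 0.1477]
tcp_rot: [0.997, -0.078, 0.005, 0.0]
force: [-1.9, -2.0, 21.0]
gripper_width: 0.0004
grip_force: 10.5
```

apply_moves(increments=[[-0.0002,0,0.0003,0,0,0],[-0.0003,0,0.0005,0,0,0],[-0.0003,0,0.0005,0,0,0]])

```text
time_s: 25.9
position: [0.4678, 0.0259, 0.1474]
tcp_rot: [0.997, -0.078, 0.005, 0.0]
force: [-0.9, -2.5, 20.6]
gripper_width: 0.0004
grip_force: 10.6
```

apply_moves(increments=[[-0.0002,0,0.0003,0,0,0],[-0.0003,0,0.0005,0,0,0],[-0.0003,0,0.0005,0,0,0]])

```text
time_s: 26.2
position: [0.4678, 0.0259, 0.1473]
tcp_rot: [0.997, -0.078, 0.006, 0.0]
force: [-2.2, -2.6, 23.6]
gripper_width: 0.0002
grip_force: 11.6
```

apply_moves(increments=[[0,0,0.0002,0,0,0],[0,0,0.0003,0,0,0],[0,0,0.0003,0,0,0]])

```text
time_s: 26.5
position: [0.4678, 0.0259, 0.1471]
tcp_rot: [0.997, -0.078, 0.006, 0.0]
force: [-2.5, -3.0, 23.6]
gripper_width: 0.0007
grip_force: 11.8
```

apply_moves(increments=[[-0.0001,0,0.0002,0,0,0],[-0.0002,0,0.0003,0,0,0],[-0.0002,0,0.0003,0,0,0],[-0.0002,0,0.0003,0,0,0]])

```text
time_s: 26.9
position: [0.4678, 0.026, 0.147]
tcp_rot: [0.997, -0.078, 0.006, 0.0]
force: [-2.6, -1.8, 23.8]
gripper_width: 0.0004
grip_force: 12.3
```

apply_moves(increments=[[-0.0001,0,0.0002,0,0,0],[-0.0002,0,0.0003,0,0,0],[-0.0002,0,0.0003,0,0,0],[-0.0002,0,0.0003,0,0,0]])

```text
time_s: 27.3
position: [0.4678, 0.0259, 0.147]
tcp_rot: [0.997, -0.078, 0.006, 0.0]
force: [-3.3, -3.8, 26.1]
gripper_width: 0.0005
grip_force: 12.9
```

The lever has stalled at 147.0 mm with the force rising to 26 N, so it has reached the stop. I'll let go, lift off and check.

apply_moves(increments=[[0,0,-0.002,0,0,0],[0,0,-0.005,0,0,0],[0,0,-0.01,0,0,0],[0,0,-0.03,0,0,0],[0,0,-0.06,0,0,0],[0,0,-0.1,0,0,0],[0,0,-0.1,0,0,0]])

```text
time_s: 28.0
position: [0.4651, 0.0269, 0.2455]
tcp_rot: [0.997, -0.078, 0.004, -0.0]
force: [0.3, -0.3, -0.4]
gripper_width: 0.0002
grip_force: 0.0
```

```bash
python3 - <<'E'
from h import *
s=r.sense();print(s["time_s"],case(s["position"]),s["force"])
q,d,S=cloud("scene");hsv=cv2.cvtColor(q,cv2.COLOR_RGB2HSV).astype(int);H,Sa,V=[hsv[...,i] for i in range(3)]
Q=case(S);m=((H<8)|(H>172))&(Sa>110)&(V>60)&(abs(Q[...,1])<18)&(abs(Q[...,0]+40)<50)&(Q[...,2]>124)
w=Q[m];print(len(w),np.percentile(w,[5,50,95],axis=0).round(1)); w=w[(w[:,0]>-74)&(w[:,0]<-34)]
print(np.polyfit(w[:,0],w[:,2],1))
m=(H>15)&(H<35)&(Sa>90)&(abs(Q[...,1])<30)&(abs(Q[...,0]-45)<20)&(Q[...,2]>124);print(Q[m].mean(0))
cv2.imwrite("pics/s6.png",cv2.resize(q[165:225,245:335,::-1],(780,520),interpolation=cv2.INTER_CUBIC))
E
```

```text
28.0 [-59.01678898   0.40759184 245.52934646] [ 0.26799816 -0.25523804 -0.37290177]
95 [[-80.3 -13.3 144.8]
 [-61.1  -2.8 147.2]
 [-38.3  11.5 149.3]]
[-7.06565532e-03  1.46638521e+02]
[ 40.51554315 -16.83541261 138.76038426]
```

View pics/s6.png

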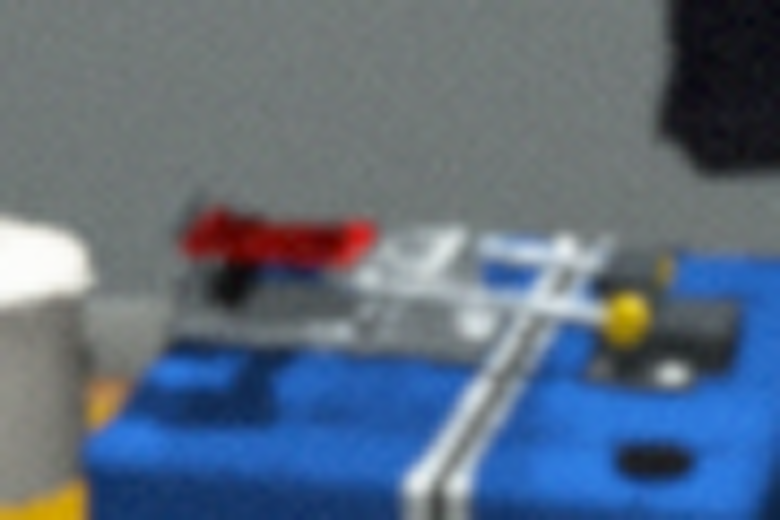

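The lever lies flat at crop (280,238) with a slope of 0.007 rad. The loop is hooked at (628,318) and the fingers are well clear. Handing in.

```bash
python3 -c "
from workcell import r
print(r.close_job())"
```

```text
the job is handed in; nothing more can be done
None
```

The job is handed in at about 28 s on the clock: the bar is hooked under the keeper's lip, the red lever is down flat on its stop (highest push reading about 26 N), and I touched none of the bystanders; I did not measure the lid's final angle.

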